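# Stand the glass flux bottle in the rack

## Robot

A 7-joint arm with a two-finger parallel gripper is mounted at the origin on a cart in front of the work surface, level with it; the furniture and walls round the work are solid. World frame = base frame: x ahead of the robot, y to its left, z up, the work surface at z = 0. Lengths are in mm, angles in rad, forces in N, time in s.
With the tool pointing down it reaches from about 400 to 875 mm from the base axis. Payload 4.4 kg.
Tool frame: the origin (TCP) lies at the very end of the fingers, on their centre line; the grasp point (between the pads) lies 19 mm behind it (ctrl.grasp_offset is the distance from the TCP to the grasp point, in mm); z points along the fingers, y is the line along which they close (so a half turn about z gives the same grasp; the last joint's range is limited). The gripper opens to 85 mm and grips with 20 to 120 N. Pads are 22 mm wide; open, the fingers measure 114 mm over their backs; the gripper's body (76 mm by 85 mm) begins 54 mm behind the grasp point. The pads swing forward as they close: fully open they stand 13 mm farther back than shut.
Start: joints at [-1.274, 0.628, 0.038, 1.517, -0.027, 0.996, -0.02], TCP at [230.658, 607.713, 231.313] pointing down, gripper open.
Joint ranges: [-3.06, 3.06], [-0.37, 2.12], [-1.25, 1.32], [0.18, 2.47], [-1.1, 4.24], [0.23, 1.98], [-2.94, 2.94]. Speed limits (rad/s): [2.57, 2.57, 3.14, 3.14, 3.14, 3.14, 3.14].

## Interface

Orientations are given as [roll, pitch, yaw] about the fixed x, y, z axes, in that order (R = Rz(yaw) Ry(pitch) Rx(roll)).
In Python, from cell import status, cams, ctrl gives the robot as it stands.
- The arm moves only by the tool move_arm, never from a script. Its argument "plan" is a list of rows, each a list of 3 entries, a list of its own where there are three numbers: the shift along the world's x, y, z in mm, then the turn, a rotation vector about the world's x, y, z in degrees, then the opening, from 0 (shut) to 1 (fully open). In form: [[[x, y, z], [wx, wy, wz], gripper], ...]. A call has 1 to 10 rows; each row shifts and turns the commanded pose from where the row before left it; what a row does not reach is not made up. A row lasts 1/8 s, in which the tool goes at most 62.5 mm and 10.7 degrees, less where a joint would pass 70% of its speed; a pose out of reach is approached as far as the arm can. A call with a gripper value outside its range is refused whole. The fingers move at their own pace and stop on an object; the grip force is fixed at half the most. Time passes only in rows, so rows that do not move let the fingers close. It gives the time, the measured TCP pose, the force, the opening and the grip force at its end, in the units of the state.
- status.read_state(): the state, without advancing time (a new reading comes with each control period).
- cams.get_image(name): name is "scene" or "top" or "wrist"; returns the picture (400x640x3 uint8, blue, green, red); there is no depth.
- cams.camera_params(name): a dict with "K" (3x3 intrinsics, pixels), "pose" (4x4, takes a point from camera to world coordinates); the wrist camera has in their place "tool_from_camera" (4x4, takes a point from camera to tool coordinates, whose origin is the TCP and whose axes are the flange's). Camera axes: x right, y down, z forward; pixel columns grow to the right and rows downward; lengths in mm; the calibration is good to about 2 mm. A picture is of the moment at which its call begins: read the wrist's pose just before it. camera_params takes no time and is no camera call.
- ctrl.finish_job(): hands the job in; it is judged then, once.
The state is a dict: "clock": time; "qpos": joint angles; "qd": joint speeds; "tau": joint torques, N m; "eef_pos": TCP position; "tool_rot": TCP orientation; "force": force on the tool from outside, world axes, zero at the start; "torque": the same for the moment, N m; "width": finger opening in mm; "gripper_force": force on a finger pad.
Only numpy, scipy, OpenCV 4.12 (cv2) and the standard library are available. Lean on these libraries where they do the work, as an engineer would, in place of code of your own. Each camera call takes 0.05 s, during which the arm holds its last target. There are 200 camera calls.

## Task

Pick up the small glass dropper bottle that stands among the tools at the near right of the bench and stand it upright in the empty well of the bottle rack, let go of it, and leave the bottle already in the rack where it is. The glass is thin: hold it with no more than 50 N of grip, and lower it softly to the floor of the well before you let go: do not drop it in or press it down hard.

Things in the scene. Friction and masses are not known exactly. Their poses are not given: they have to be found in the camera images.
- bottle_mid (a point): Small amber glass bottle with a black dropper, alone among the tools: its centre, 51 mm above its underside (z is its axis). 102 mm tall, 50 to 100 g; round body 33 mm across up to 60 mm, then shoulder and a 24 mm collar up to 77 mm, 13 mm dropper on top. Grip force (of each finger, load of setting down included) never over 50 N, 20 to 30 N is plenty; it bears 60 N pressed on the rack.
- rack: The bottle rack: a pale wooden block 84 x 180 x 31 mm, fixed to the bench, with two round wells 52 mm across, 24 mm deep, open at the top and 86 mm apart. Origin at the centre of its underside, on the bench; y runs along the row of wells, z up, top face at 31 mm.
- free_well (a point): The empty well of the rack: the centre of its floor, 7 mm above the bench and 24 mm below the rack's top. The axes are the rack's: y runs along the row, and the taken well lies 86 mm away in the +y direction.
- stored_mid (a point): An equal bottle that already stands in the other well of the rack (its top about 109 mm above the bench): its centre, 51 mm above its underside. Stays where it is.
Not all that is in view belongs to the job. Leave any green or pink look-alike of the part that bears stored_mid alone.

How it is judged:
By the outcome, as a careful person would: the job done as asked, in the order asked, and still so for the second after the job is handed in, with the robot touching nothing.
It also fails if it takes over 38 s, if anything falls off the work surface, if the arm or the gripper's body presses on something with over 40 N, if the wrist force passes 120 N, or if a joint passes its speed limit or range.

## Working session

There is one attempt and no reset: what is moved stays moved. The work goes in short steps, Python scripts to look and compute and a tool call to move; the robot and the scene stay as the last step left them, time stands still between calls to the robot, and variables do not carry over. Pictures are saved under pics/ and viewed, at most 10 in all, crops included, and the job is handed in when it is done.

Besides the shell and the picture viewer there is one more tool, called after "Emit:" as name(argument=value, ...), one argument or row to a line, values as JSON. move_arm: Moves the arm, as the interface text tells. Its arguments: {"type":"object","properties":{"plan":{"type":"array","items":{"type":"array"}}},"required":["plan"]}

```bash
mkdir -p pics; python3 - <<'E'
from cell import status,cams,ctrl
import cv2,numpy as np
a=cams.get_image("scene");b=cams.get_image("top")
cv2.imwrite("pics/s0.png",a);cv2.imwrite("pics/t0.png",b)
for n in("scene","top"):
    p=cams.camera_params(n);print(n,np.round(p["K"],1).tolist(),np.round(p["pose"],3).tolist())
print(cams.camera_params("wrist"));print(status.read_state(),ctrl.grasp_offset)
E
```

```text
scene [[376.1, 0.0, 319.1], [0.0, 376.1, 203.3], [0.0, 0.0, 1.0]] [[0.736, -0.377, 0.562, 69.39], [-0.677, -0.418, 0.606, -365.512], [0.006, -0.827, -0.563, 538.563], [0.0, 0.0, 0.0, 1.0]]
top [[405.6, 0.0, 323.9], [0.0, 405.6, 204.7], [0.0, 0.0, 1.0]] [[0.132, -0.969, 0.208, 331.902], [-0.991, -0.13, 0.024, 140.907], [0.004, -0.209, -0.978, 1092.817], [0.0, 0.0, 0.0, 1.0]]
{'K': array([[283.75798048,   0.        , 319.69709363],
       [  0.        , 283.75798048, 197.68352937],
       [  0.        ,   0.        ,   1.        ]]), 'tool_from_camera': array([[ 5.87659569e-04, -9.44970231e-01, -3.27155799e-01,
         8.57865287e+01],
       [ 9.99998857e-01,  9.96847302e-05,  1.50833272e-03,
         2.98148553e-01],
       [-1.39271708e-03, -3.27156312e-01,  9.44969210e-01,
        -1.41919430e+02],
       [ 0.00000000e+00,  0.00000000e+00,  0.00000000e+00,
         1.00000000e+00]])}
{'clock': 0.1, 'qpos': array([-1.27382639,  0.62926729,  0.03845577,  1.51823221, -0.02699505,
        0.99629586, -0.01997416]), 'qd': array([ 1.36064264e-04, -2.44101375e-03,  4.59632417e-05, -3.17810120e-03,
       -1.25969074e-03, -1.33608483e-03,  1.16757479e-03]), 'tau': array([ 2.75013561e-03, -5.64524496e+01,  1.23049255e+00, -1.93973351e+01,
        1.13100198e-02,  5.47201766e-03,  1.95719144e-05]), 'eef_pos': array([230.44869179, 607.19958779, 230.48383987]), 'tool_rot': array([-3.13990845e+00,  2.74286915e-05,  2.77884317e+00]), 'force': array([-0.51142373, -0.72344138,  0.05985575]), 'torque': array([ 0.05019625, -0.00329695, -0.02299805]), 'gripper_force': 0.0, 'width': 85.39695114151372} 18.700000000000003
```

View pics/s0.png

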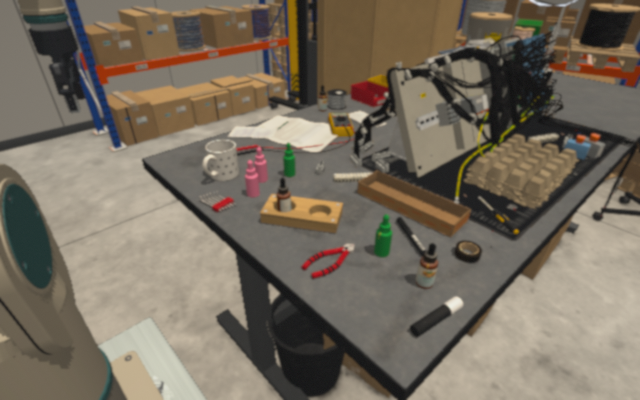

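View pics/t0.png

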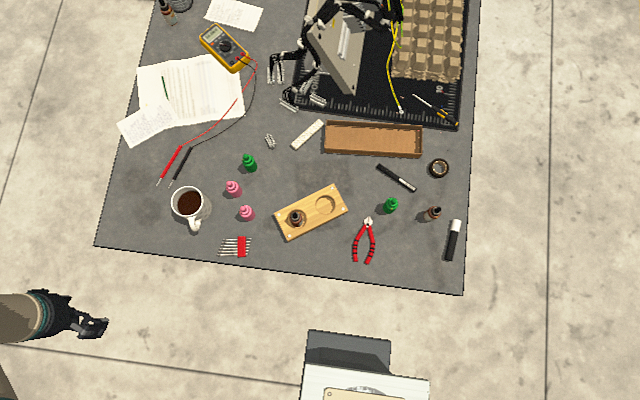

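Scene view: the target is the amber bottle at scene (428,268), top (433,213). Things that could be taken for it:
- stored amber bottle in the rack: scene (284,197), top (296,217)
- far amber bottle: scene (322,97), top (167,12)
- green bottles: scene (384,238) and (289,160)
- pink bottles: scene (252,180) and (260,163)

"Near right, among the tools" fits only (428,268). The empty well is at top (327,204), scene (320,210). I'll check it in a close crop.

```bash
python3 - <<'E'
import cv2,numpy as np
a=cv2.imread("pics/s0.png");b=cv2.imread("pics/t0.png")
def c(i,x,y,w,h,k):return cv2.resize(i[y:y+h,x:x+w],None,fx=k,fy=k,interpolation=cv2.INTER_CUBIC)
r1=np.hstack([c(a,390,230,80,70,5),c(b,393,178,80,70,5)])
r2=c(b,264,176,100,62,4);r3=c(a,252,170,100,62,4)
cv2.imwrite("pics/c0.png",np.vstack([r1[:350],np.hstack([r2,r3])]))
E
```

```text
(no output)
```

View pics/c0.png

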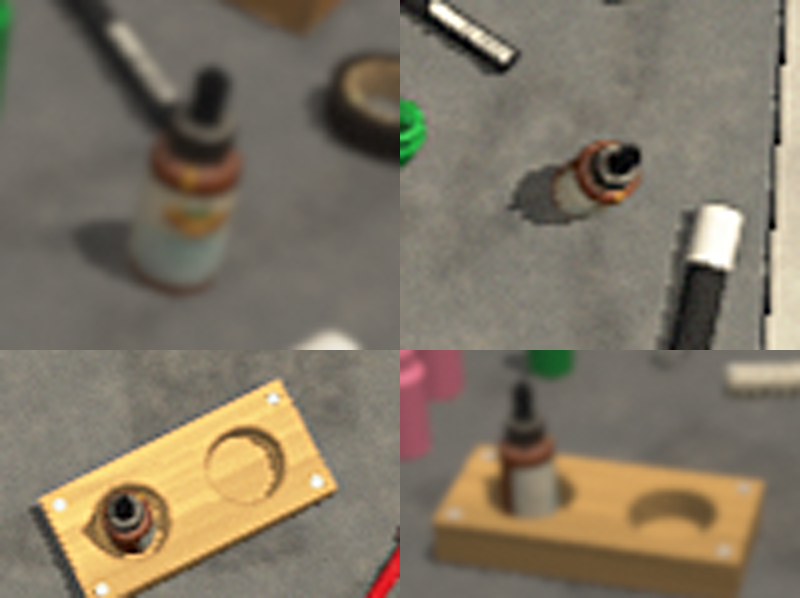

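The close crop shows an amber bottle with a label and black dropper, standing alone next to the marker, so it is the target. The dropper tip is at scene (432,244), top (439,208.5). The well rim centre is at top (325,205).

```bash
cat > h.py <<'E'
from cell import status,cams,ctrl
import cv2,numpy as np
from scipy.spatial.transform import Rotation as R
def cam(n):
    p=cams.camera_params(n)
    if n!="wrist":return p["K"],p["pose"]
    s=status.read_state();T=np.eye(4);T[:3,:3]=R.from_euler("xyz",s["tool_rot"]).as_matrix();T[:3,3]=s["eef_pos"]
    return p["K"],T@p["tool_from_camera"]
def ray(c,px):
    K,P=c;d=P[:3,:3]@np.linalg.inv(K)@np.r_[px,1.];return P[:3,3],d/np.linalg.norm(d)
def plane(c,px,z):
    o,d=ray(c,px);return o+d*(z-o[2])/d[2]
def tri(c1,p1,c2,p2):
    o,d=ray(c1,p1);q,e=ray(c2,p2)
    t=np.linalg.lstsq(np.c_[d,-e],q-o,rcond=None)[0];A=o+d*t[0];B=q+e*t[1]
    return (A+B)/2,np.linalg.norm(A-B)
def proj(c,X):
    K,P=c;v=K@(P[:3,:3].T@(np.array(X)-P[:3,3]));return v[:2]/v[2]
E
python3 - <<'E'
from h import *
np.set_printoptions(precision=1,suppress=True)
s,t=cam("scene"),cam("top")
def tp(x,y):return np.array([393+x/5,178+y/5])-.4
tip=np.array([390+212/5,230+76/5])-.4
print("tip",tri(s,tip,t,tp(231,153)),plane(t,tp(231,153),102),plane(s,tip,102))
print("collar",plane(t,tp(214,164),77))
b=np.array([390+173/5,230+288/5])-.4;print("front bottom edge",plane(s,b,0))
# rack
def rp(x,y):return np.array([264+x/4,176+(y-350)/4])-.4
print("well rim",plane(t,rp(245,466),31))
for d in[(60,505),(273,399),(316,482),(102,589)]:print("dot",plane(t,rp(*d),31))
print("stored tip",plane(t,rp(124,502),109))
im=cv2.imread("pics/t0.png");h=cv2.cvtColor(im,cv2.COLOR_BGR2HSV)
m=cv2.inRange(h,(10,70,120),(28,255,255));m[:175]=0;m[245:]=0;m[:,:262]=0;m[:,366:]=0
c=max(cv2.findContours(m,0,2)[0],key=cv2.contourArea)
W=np.array([plane(t,p[0].astype(float),31)[:2] for p in c],np.float32);r=cv2.minAreaRect(W);print(r,cv2.boxPoints(r))
E
```

```text
tip (array([ 573.7, -122.3,   94.5]), np.float64(0.1984899450159098)) [ 571.8 -120.2  102. ] [ 565.3 -126.4  102. ]
collar [ 571.  -118.6   77. ]
front bottom edge [ 562.9 -131.4    0. ]
well rim [558.2 164.5  31. ]
dot [515.5 283.1  31. ]
dot [606.6 151.9  31. ]
dot [553.7 116.1  31. ]
dot [463.6 246.9  31. ]
stored tip [509.2 233.8 109. ]
((535.1260986328125, 199.00741577148438), (86.8783950805664, 183.54208374023438), 34.94094467163086) [[447.  249.4]
 [552.1  98.9]
 [623.3 148.7]
 [518.2 299.1]]
```

Emit:
move_arm(
  plan=[
    [[15,-32,0],[0,0,-3],1],
    [[24,-52,0],[0,0,-3.4],1],
    [[24,-52,0],[0,0,-3.4],1],
    [[24,-52,0],[0,0,-3.4],1],
    [[24,-52,0],[0,0,-3.4],1],
    [[24,-52,0],[0,0,-3.4],1],
    [[24,-52,0],[0,0,-3.5],1],
    [[24,-52,0],[0,0,-3.5],1],
    [[24,-52,0],[0,0,-3.5],1],
    [[24,-52,0],[0,0,-3.5],1],
  ],
)

```text
clock: 1.35
eef_pos: [462.1, 106.0, 231.3]
tool_rot: [3.141, -0.0, 2.184]
force: [0.8, 0.2, 0.3]
width: 85.3
gripper_force: 0.0
```

Emit:
move_arm(
  plan=[
    [[24,-52,0],[0,0,0],1],
    [[24,-52,0],[0,0,0],1],
    [[24,-52,0],[0,0,0],1],
    [[24,-52,0],[0,0,0],1],
    [[15,-19,0],[0,0,0],1],
    [[0,0,0],[0,0,0],1],
    [[0,0,0],[0,0,0],1],
  ],
)

```text
clock: 2.22
eef_pos: [571.9, -117.8, 230.8]
tool_rot: [-3.141, -0.002, 2.187]
force: [-0.5, -0.3, 0.8]
width: 85.3
gripper_force: 0.0
```

```bash
python3 - <<'E'
from h import *
c=cam("wrist");i=cams.get_image("wrist");cv2.imwrite("pics/w1.png",i)
np.savez("w1.npz",K=c[0],P=c[1]);s=status.read_state();print(s["eef_pos"],s["tool_rot"],s["qpos"],s["clock"],s["force"])
for z in(0,60,77,102):print(z,proj(c,[572,-119.5,z]))
E
```

```text
[ 571.93012482 -117.48574059  231.00136525] [-3.14128364e+00 -1.81560644e-03  2.18726835e+00] [-0.00619182  0.54421474  0.25096831  1.71187286 -0.16516185  0.90771359
  0.9286409 ] 2.275 [0.03416921 0.6762873  0.25677945]
0 [319.1656708  168.74989239]
60 [319.09983416 180.72929898]
77 [319.07677067 184.92584989]
102 [319.03811675 191.95918384]
```

View pics/w1.png

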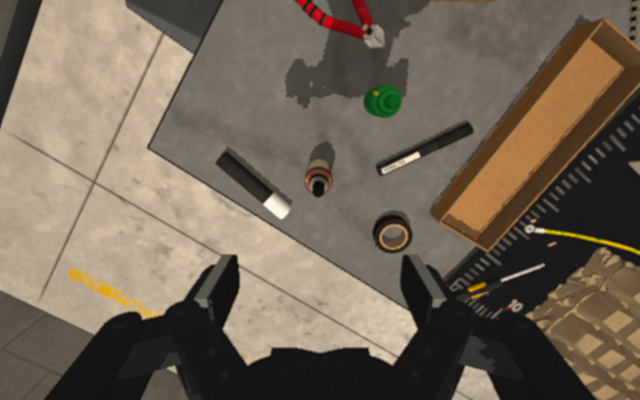

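The wrist view shows the dropper tip at (318,189), predicted at (319,192), so the position agrees within about 3 mm and lies on the closing line. I'll descend.

Emit:
move_arm(
  plan=[
    [[0,0,-30],[0,0,0],1],
    [[0,0,-50],[0,0,0],1],
    [[-1,0,-40],[0,0,0],1],
    [[0,0,-30],[0,0,0],0.9],
    [[0,0,-20],[0,0,0],0.8],
    [[0,0,-14],[0,0,0],0.7],
    [[0,0,-10],[0,0,0],0.6],
    [[0,0,0],[0,0,0],0.55],
    [[0,0,0],[0,0,0],0.5],
    [[0,0,0],[0,0,0],0.5],
  ],
)

```text
clock: 3.52
eef_pos: [572.1, -119.4, 38.0]
tool_rot: [3.141, 0.001, 2.185]
force: [0.9, -0.6, -0.0]
width: 42.7
gripper_force: 0.0
```

Emit:
move_arm(
  plan=[
    [[0,0,-4],[0,0,0],0.47],
    [[0,0,0],[0,0,0],0.44],
    [[0,0,0],[0,0,0],0.42],
    [[0,0,0],[0,0,0],0.41],
    [[0,0,0],[0,0,0],0.4],
  ],
)

```text
clock: 4.15
eef_pos: [571.6, -119.4, 33.4]
tool_rot: [-3.142, 0.0, 2.185]
force: [-0.6, -0.7, -0.2]
width: 34.2
gripper_force: 0.1
```

```bash
python3 - <<'E'
from h import *
i=cams.get_image("wrist");cv2.imwrite("pics/w2.png",i);s=status.read_state();print(s)
E
```

```text
{'clock': 4.2, 'qpos': array([ 0.05794723,  0.81895294,  0.15905627,  1.84918888, -0.24708157,
        0.49263413,  1.00030963]), 'qd': array([ 0.00021545,  0.00079121,  0.00017167, -0.0003213 , -0.00049092,
        0.00060284,  0.00086231]), 'tau': array([-8.33269162e-02, -5.61881375e+01,  3.35106455e+00, -1.06571683e+01,
       -1.70423929e-02, -2.42422975e-02,  8.54074938e-05]), 'eef_pos': array([ 571.60214393, -119.32956776,   33.32377346]), 'tool_rot': array([-3.14150712e+00, -5.80236994e-05,  2.18533538e+00]), 'force': array([0.40653662, 0.43807983, 0.8854109 ]), 'torque': array([ 0.0283557 , -0.04052739, -0.02932556]), 'gripper_force': 0.08544375775272783, 'width': 34.12084676407973}
```

View pics/w2.png

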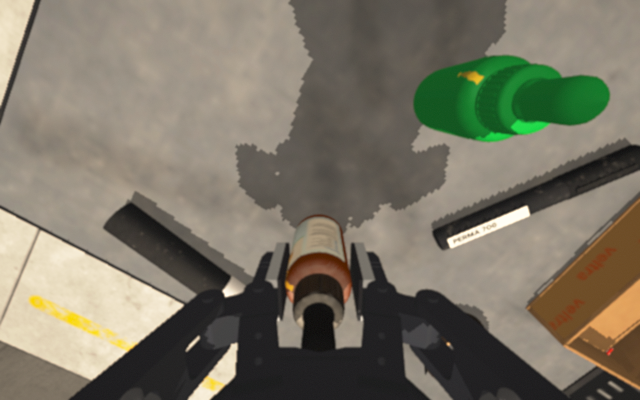

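The bottle stands upright between the pads, collar at (320,300), with a small gap each side. I'll close in small steps while watching the force.

Emit:
move_arm(
  plan=[
    [[0,0,0],[0,0,0],0.39],
    [[0,0,0],[0,0,0],0.39],
    [[0,0,0],[0,0,0],0.385],
    [[0,0,0],[0,0,0],0.385],
  ],
)

```text
clock: 4.7
eef_pos: [571.6, -119.4, 33.3]
tool_rot: [-3.142, 0.0, 2.185]
force: [-0.7, 0.3, 0.5]
width: 32.9
gripper_force: 0.2
```

Emit:
move_arm(
  plan=[
    [[0,0,0],[0,0,0],0.38],
    [[0,0,0],[0,0,0],0.38],
  ],
)

```text
clock: 4.95
eef_pos: [571.6, -119.3, 33.3]
tool_rot: [-3.142, -0.0, 2.185]
force: [-1.2, -0.0, -0.2]
width: 32.2
gripper_force: 2.9
```

Emit:
move_arm(
  plan=[
    [[0,0,0],[0,0,0],0.37],
    [[0,0,0],[0,0,0],0.37],
  ],
)

```text
clock: 5.2
eef_pos: [571.6, -119.3, 33.4]
tool_rot: [-3.142, -0.0, 2.185]
force: [-0.7, -0.7, 2.0]
width: 31.9
gripper_force: 15.4
```

Emit:
move_arm(
  plan=[
    [[0,0,0],[0,0,0],0.36],
    [[0,0,0],[0,0,0],0.36],
  ],
)

```text
clock: 5.45
eef_pos: [571.7, -119.4, 33.5]
tool_rot: [3.142, 0.0, 2.185]
force: [-1.3, -1.1, 4.0]
width: 31.6
gripper_force: 30.7
```

Emit:
move_arm(
  plan=[
    [[0,0,3],[0,0,0],0.362],
    [[0,0,8],[0,0,0],0.362],
    [[0,0,20],[0,0,0],0.362],
    [[0,0,30],[0,0,0],0.362],
    [[0,0,35],[0,0,0],0.362],
    [[0,0,30],[0,0,0],0.362],
    [[0,0,14],[0,0,0],0.362],
    [[0,0,0],[0,0,0],0.362],
  ],
)

```text
clock: 6.45
eef_pos: [572.2, -119.3, 174.0]
tool_rot: [3.14, 0.001, 2.186]
force: [0.2, 0.6, -1.7]
width: 31.5
gripper_force: 30.4
```

Emit:
move_arm(
  plan=[
    [[0,13,0],[0,0,0],0.362],
    [[-1,25,0],[0,0,0],0.362],
    [[-2,40,0],[0,0,0],0.362],
    [[-2,40,0],[0,0,0],0.362],
    [[-2,40,0],[0,0,0],0.362],
    [[-2,40,0],[0,0,0],0.362],
    [[-2,40,0],[0,0,0],0.362],
    [[-1,27,0],[0,0,0],0.362],
    [[0,14,0],[0,0,0],0.362],
    [[0,4,0],[0,0,0],0.362],
  ],
)

```text
clock: 7.7
eef_pos: [559.0, 164.4, 172.5]
tool_rot: [-3.14, -0.0, 2.187]
force: [0.7, -0.6, 0.1]
width: 31.1
gripper_force: 30.4
```

Emit:
move_arm(
  plan=[
    [[0,0,0],[0,0,0],0.362],
    [[0,0,0],[0,0,0],0.362],
  ],
)

```text
clock: 7.95
eef_pos: [559.8, 162.1, 173.3]
tool_rot: [-3.141, 0.001, 2.183]
force: [-0.3, 0.2, -1.0]
width: 31.6
gripper_force: 30.4
```

```bash
python3 - <<'E'
from h import *
c=cam("wrist");i=cams.get_image("wrist");t=cams.get_image("top");a=cams.get_image("scene")
np.savez("w3.npz",K=c[0],P=c[1]);cv2.imwrite("pics/w3raw.png",i)
def cr(i,x,y,w,h,k):return cv2.resize(i[y:y+h,x:x+w],None,fx=k,fy=k,interpolation=cv2.INTER_CUBIC)
cv2.imwrite("pics/c3.png",np.vstack([cr(i,160,100,400,300,2)[:360],np.hstack([cr(t,264,150,100,60,4),cr(a,250,130,100,60,4)])]))
print(status.read_state()["eef_pos"])
for z in(109,):print(proj(c,[510.4,234.8,z]),proj(c,[559.4,164.2,31]))
E
```

```text
[559.84669139 162.75211606 173.45105072]
[322.06378567  96.31644331] [320.68158664 184.58882687]
```

View pics/c3.png

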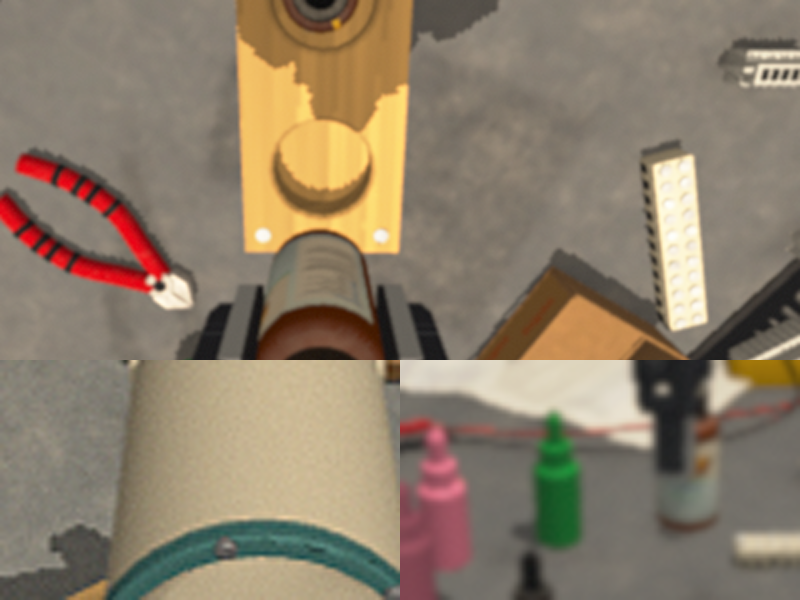

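The bottle is held upright. The well rim centre is at wrist (321.5,183), predicted (320.7,184.6), so that matches. The underside's outer edge is at (319,216), which I'll use to check the bottle's offset in the hand.

```bash
python3 - <<'E'
import h;from h import *
d=np.load("w3.npz");c=(d["K"],d["P"])
s=status.read_state();tx=np.array([np.cos(2.185),np.sin(2.185),0])
for v in(214,216,218):
    p=plane(c,[319,v],s["eef_pos"][2]-33.5);print(p,"bottle centre",p-16.5*tx)
w=plane(c,[321.5,183],31);print("well",w,s["eef_pos"])
E
```

```text
[551.373782   172.89783742 139.95105072] bottle centre [560.88286269 159.41349893 139.95105072]
[552.20324563 171.71671088 139.95105072] bottle centre [561.71232632 158.2323724  139.95105072]
[553.03685764 170.52967719 139.95105072] bottle centre [562.54593834 157.04533871 139.95105072]
well [559.1041203  166.09814949  31.        ] [559.84669139 162.75211606 173.45105072]
```

Emit:
move_arm(
  plan=[
    [[-1,2,-8],[0,0,0],0.362],
    [[-1,3,-22],[0,0,0],0.362],
    [[0,0,-30],[0,0,0],0.362],
    [[0,0,-25],[0,0,0],0.362],
    [[0,0,-18],[0,0,0],0.362],
    [[0,0,-10],[0,0,0],0.362],
    [[0,0,-8],[0,0,0],0.362],
    [[0,0,-5],[0,0,0],0.362],
    [[0,0,0],[0,0,0],0.362],
  ],
)

```text
clock: 9.22
eef_pos: [557.7, 168.7, 47.4]
tool_rot: [3.141, -0.0, 2.185]
force: [-0.4, -0.2, -0.3]
width: 31.4
gripper_force: 30.4
```

Emit:
move_arm(
  plan=[
    [[0,0,-1],[0,0,0],0.362],
    [[0,0,-1],[0,0,0],0.362],
    [[0,0,-1],[0,0,0],0.362],
  ],
)

```text
clock: 9.6
eef_pos: [557.8, 168.8, 44.5]
tool_rot: [3.141, 0.0, 2.185]
force: [-0.1, 0.6, -0.2]
width: 31.5
gripper_force: 30.4
```

Emit:
move_arm(
  plan=[
    [[0,0,-1],[0,0,0],0.362],
    [[0,0,-1],[0,0,0],0.362],
    [[0,0,-0.5],[0,0,0],0.362],
    [[0,0,0],[0,0,0],0.362],
  ],
)

```text
clock: 10.1
eef_pos: [557.7, 168.7, 41.7]
tool_rot: [-3.142, -0.0, 2.185]
force: [0.4, 0.2, 0.2]
width: 31.4
gripper_force: 30.4
```

Emit:
move_arm(
  plan=[
    [[0,0,-0.5],[0,0,0],0.362],
    [[0,0,-0.5],[0,0,0],0.362],
    [[0,0,0],[0,0,0],0.362],
  ],
)

```text
clock: 10.48
eef_pos: [557.6, 168.7, 40.8]
tool_rot: [-3.142, -0.0, 2.185]
force: [-0.2, -0.3, -0.4]
width: 31.1
gripper_force: 30.4
```

Emit:
move_arm(
  plan=[
    [[0,0,-0.5],[0,0,0],0.362],
    [[0,0,0],[0,0,0],0.362],
  ],
)

```text
clock: 10.72
eef_pos: [557.7, 168.7, 40.5]
tool_rot: [3.141, 0.0, 2.185]
force: [-0.2, 0.0, 1.3]
width: 31.3
gripper_force: 30.5
```

Emit:
move_arm(
  plan=[
    [[0,0,-0.5],[0,0,0],0.362],
    [[0,0,0],[0,0,0],0.362],
  ],
)

```text
clock: 10.98
eef_pos: [557.7, 168.7, 40.4]
tool_rot: [3.141, -0.0, 2.185]
force: [-1.1, -1.3, 5.3]
width: 31.0
gripper_force: 31.0
```

The bottle touches the floor at the expected height (TCP 40.5) with 5 N. I'll release it gently.

Emit:
move_arm(
  plan=[
    [[0,0,0],[0,0,0],0.37],
    [[0,0,0],[0,0,0],0.377],
    [[0,0,0],[0,0,0],0.385],
    [[0,0,0],[0,0,0],0.4],
    [[0,0,0],[0,0,0],0.44],
    [[0,0,0],[0,0,0],0.5],
    [[0,0,0],[0,0,0],0.6],
    [[0,0,0],[0,0,0],0.7],
    [[0,0,0],[0,0,0],0.7],
  ],
)

```text
clock: 12.1
eef_pos: [557.7, 168.7, 39.8]
tool_rot: [3.142, -0.0, 2.185]
force: [-1.1, -0.5, -0.0]
width: 59.7
gripper_force: 0.0
```

Emit:
move_arm(
  plan=[
    [[0,0,5],[0,0,0],0.7],
    [[0,0,15],[0,0,0],0.7],
    [[0,0,30],[0,0,0],0.7],
    [[0,0,45],[0,0,0],0.7],
    [[0,0,50],[0,0,0],0.7],
    [[0,0,40],[0,0,0],0.7],
    [[0,0,15],[0,0,0],0.7],
    [[0,0,0],[0,0,0],0.7],
    [[0,0,0],[0,0,0],0.7],
  ],
)

```text
clock: 13.22
eef_pos: [556.6, 168.5, 238.4]
tool_rot: [-3.139, -0.001, 2.185]
force: [-0.4, -0.2, -0.1]
width: 59.9
gripper_force: 0.0
```

```bash
python3 - <<'E'
from h import *
i=cams.get_image("wrist");a=cams.get_image("scene")
def cr(i,x,y,w,h,k):return cv2.resize(i[y:y+h,x:x+w],None,fx=k,fy=k,interpolation=cv2.INTER_CUBIC)
cv2.imwrite("pics/c4.png",np.vstack([cr(i,220,50,200,150,2),cr(a,252,160,100,72,4)]))
print(status.read_state()["eef_pos"],status.read_state()["force"])
E
```

```text
[556.66643528 168.48492174 238.13016441] [-0.08677358 -0.42735069 -0.73201503]
```

View pics/c4.png

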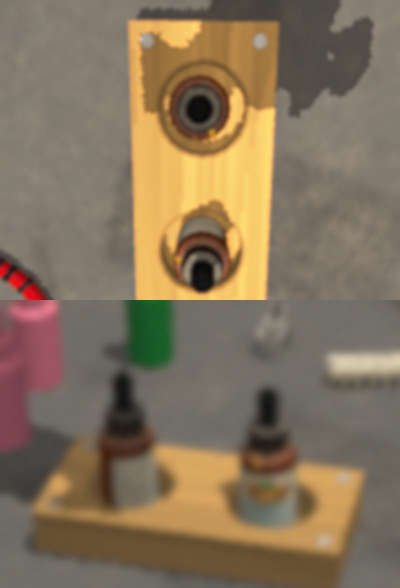

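Both bottles stand upright in their wells: the placed one at crop (267,450) and the stored one, undisturbed, at (123,440). The gripper is clear.

```bash
python3 -c "
from cell import ctrl;print(ctrl.finish_job())"
```

```text
the job is handed in; nothing more can be done
None
```

The dropper bottle stands upright and released in the empty well, gripped at about 31 N and set down with about 5 N; the stored bottle was left where it was, and the job is handed in.

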